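# Stack the clutch pack of the design mock-up

### The job

Assemble the model clutch on the splined hub: first the black friction disc with its tab over the orange mark, then the steel separator plate on top of it with its tab the opposite way, over the blue mark, both lowered fully home under control (not dropped), flat, and let go. The splined core is clamped at some odd angle, so feel for the splines with a light push and a small twist (each tab ends in the spline position nearest its mark) and never push or bump harder than about 35 N. Leave the mug, the toy car and the note block alone.

Things in the scene. Friction and masses are not known exactly. Their poses are not given: they have to be found in the camera images.
- hub: Hub fixture fixed to the desk: aluminium base 124 x 100 mm, 12 mm high, a grey pedestal of radius 24 mm on it, and the upright brass splined core on that. Origin on the hub axis at desk height, z up; +x points to the orange mark on the base (30 to 60 mm from the axis), -x to the blue mark. Its yaw is the base's, not the core's.
- hub_seat (a point): Centre of the pedestal's flat top, the seat, 40 mm above the desk. Fully home, the disc's underside is at 40 mm and the separator's, on top of it, at 48 mm. Axes as hub.
- rib_top (a point): Point on the hub axis level with the square tops of the core's ribs, 66 mm above the desk (a plate resting on them has its underside there). Core: shaft of radius 13 mm, six ribs 7 mm wide, out to radius 19 mm, every 60 degrees. Above the ribs the bare shaft goes on to 72 mm, then tapers to radius 8 mm at 80 mm. Axes as hub, not the core's.
- orange_mark (a point): Orange patch (30 x 22 mm) on the base, 45 mm from the hub axis. A rib of the core stands somewhere within 24 degrees either way of this direction, at an angle that differs each time, is in no reading, and must be seen or felt. The core is clamped firmly and does not turn under light force.
- blue_mark (a point): Blue patch (30 x 22 mm) on the base, opposite the orange one, 45 mm from the hub axis.
- disc: Friction disc, black with tan pads and an orange-topped tab, 8 mm thick, about 0.1 kg, 68 mm across. Lies right way up on its stand at the start. Origin: centre of its underside, z up, +x towards its one tab (14 mm wide, reaching 50 mm from the centre). Two parallel grip flats 58 mm apart on its +y and -y sides, each about 30 mm long.
- separator: Separator plate, bare steel with a blue-topped tab, 8 mm thick, about 0.14 kg, 74 mm across. Lies right way up on its stand at the start. Origin: centre of its underside, z up, +x towards its one tab (14 mm wide, reaching 50 mm from the centre). Two parallel grip flats 64 mm apart on its +y and -y sides, each about 30 mm long.
- disc_tab (a point): Point in this tab, 45 mm from the plate's centre, at half thickness. The plate's bore has six inner teeth (8 mm wide, tips at radius 16 mm) at 30, 90, 150... degrees from the tab; the gaps between, at 0, 60, 120... degrees (to radius 20.5 mm), take the hub's ribs with about 1 mm of play each side, about 3.5 degrees of turn either way.
- separator_tab (a point): Point in this tab, 45 mm from the plate's centre, at half thickness. The plate's bore has six inner teeth (8 mm wide, tips at radius 16 mm) at 30, 90, 150... degrees from the tab; the gaps between, at 0, 60, 120... degrees (to radius 20.5 mm), take the hub's ribs with about 1 mm of play each side, about 3.5 degrees of turn either way.
- disc_stand: Fixed round wooden stand, radius 22 mm, 20 mm high, under the friction disc at the start; origin in the centre of its underside on the desk.
- separator_stand: The same kind of stand, under the separator at the start.
- mug: White mug, radius 38 mm, 85 mm high, a bystander; origin in the centre of its underside.
- car: Red toy car, 100 x 48 mm, 38 mm high, a bystander; origin under its centre at desk height.
- notes: Yellow note block, 76 x 76 mm, 20 mm high, a bystander; origin in the centre of its underside.
Not all that is in view belongs to the job. Leave any pink or turquoise look-alike of the hub alone.

How it is judged (in metres and radians):
On the way, in this order (a step that is already met when the one before it is completed fails the run):
1. the friction disc is fully home on the seat, tab over the orange mark (z of disc in the frame of hub between 0.038 and 0.042 m and horizontal distance between disc and hub below 0.003 m and angle between disc's own z axis and vertical below 0.06 rad and x of disc_tab in the frame of hub above 0.039 m), for 0.2 s.
2. the separator is fully home on the disc, tab over the blue mark (all of step 1 and z of separator in the frame of hub between 0.046 and 0.05 m and horizontal distance between separator and hub below 0.003 m and angle between separator's own z axis and vertical below 0.06 rad and x of separator_tab in the frame of hub below -0.039 m), for 0.2 s.
At the end, for the whole second after the job is handed in: Disc underside 40 mm and separator underside 48 mm above the desk (within 2), both within 3 mm of the hub axis, level within 0.06 rad, disc tab within 30 degrees of the orange mark, separator tab within 30 degrees of the blue mark, both at rest (all of step 2 and linear speed of each of disc, separator below 0.01 m/s); the robot touches nothing.
It fails at once if the friction disc is pushed or dropped against the hub with more than 40 N (contact force between disc and hub above 40 N).
It fails at once if the separator is pushed or dropped against the hub or the disc with more than 40 N (contact force between separator and hub above 40 N or contact force between separator and disc above 40 N).
It fails at once if the mug, the toy car or the note block is shoved more than 20 mm or tipped (distance of any of mug, car, notes from where it was at the start of the episode above 0.02 m or angle between any of mug, car, notes's own z axis and vertical above 0.3 rad).
It also fails if it takes over 72 s, if anything falls off the work surface, if the arm or the gripper's body presses on something with over 40 N, if the wrist force passes 120 N, or if a joint passes its speed limit or range.

### The arm

A 6-joint arm with a two-finger parallel gripper is mounted at the origin on the work surface. World frame = base frame: x ahead of the robot, y to its left, z up, the work surface at z = 0. Lengths are in mm, angles in rad, forces in N, time in s.
With the tool pointing down it reaches from about 350 to 775 mm from the base axis. Payload 5.5 kg.
Tool frame: the origin (TCP) lies at the centre of the arm's flange, where the gripper is bolted on; the fingertips stand 173 mm ahead of it and the grasp point (between the pads) lies 155 mm ahead of it; y points along the fingers, z is the direction in which the jaws open and shut, and the axes are right-handed (so a half turn about y gives the same grasp; the last joint's range is limited). The gripper opens to 85 mm and grips with 20 to 120 N. Pads are 22 mm wide; open, the fingers measure 114 mm over their backs; the gripper's body (76 mm by 85 mm) begins 54 mm behind the grasp point. The pads swing forward as they close: fully open they stand 13 mm farther back than shut.
Start: joints at [0.996, 0.313, 0.046, 1.304, 0, 1.431], TCP at [242.227, 521.516, 404.723] pointing down, gripper open.
Joint ranges: [-2.76, 2.76], [-0.86, 1.69], [-1.03, 1.26], [-2.2, 2.34], [-1.47, 1.5], [-3.14, 3.14]. Speed limits (rad/s): [2.57, 2.57, 3.14, 3.14, 3.14, 3.14].

### API

Orientations are given as [roll, pitch, yaw] about the fixed x, y, z axes, in that order (R = Rz(yaw) Ry(pitch) Rx(roll)).
In Python, from station import ctrl gives the robot as it stands. The module is installed in compiled form; this text tells all that it offers. Calls block until the motion is done:
- ctrl.reach(position, orientation): joint-space move of the TCP to a pose.
- ctrl.move_l(position, rotation=None, speed=150, until_force=None): straight line of the TCP; rotation=None keeps the orientation; speed is the mean speed in mm/s. With until_force (N) it stops when the force on the tool has changed by that much, and returns True; else False.
- ctrl.goto_joints(angles): joint-space move.
- ctrl.move_gripper(opening, strength=None): finger opening in mm; strength is the grip in N (None keeps the last); returns when the fingers have stopped.
- ctrl.sleep(seconds).
- ctrl.solve_ik(position, orientation): joint angles nearest the present ones, or None.
- ctrl.capture(name): name is "side" or "top"; returns the picture (420x560x3 uint8, red, green, blue); there is no depth.
- ctrl.camera_model(name): a dict with "fx", "fy", "cx", "cy" (pixels), "cam_to_world" (4x4, takes a point from camera to world coordinates). Camera axes: x right, y up, looking along -z (the intrinsics and any distortion apply to the point x, -y, -z); pixel columns grow to the right and rows downward; lengths in mm; the calibration is good to about 2 mm. A picture is of the moment at which its call begins. camera_model takes no time and is no camera call.
A pose or a line that the arm cannot do raises ctrl.IKError and nothing moves.
- ctrl.job_done(): hands the job in, once; it reports no verdict.
Readings, each from a call of its own:
- ctrl.get_clock(): time.
- ctrl.get_q(): joint angles.
- ctrl.get_joint_vel(): joint speeds.
- ctrl.get_effort(): joint torques, N m.
- ctrl.get_tcp_pos(): TCP position.
- ctrl.get_eef_rot(): TCP orientation.
- ctrl.get_wrist_force(): force on the tool from outside, world axes, zero at the start.
- ctrl.get_wrist_torque(): the same for the moment, N m.
- ctrl.get_grip_width(): finger opening in mm.
Only numpy, scipy, OpenCV 4.12 (cv2) and the standard library are available. Lean on these libraries where they do the work, as an engineer would, in place of code of your own. Each camera call takes 0.05 s, during which the arm holds its last target. There are 200 camera calls.

## Working session

There is one attempt and no reset: what is moved stays moved. The work goes in short steps, each a Python script; the robot and the scene stay as the last script left them, time stands still between calls to the robot, and variables do not carry over. Pictures are saved under pics/ and viewed, about 8 in all and at most 12, crops included, and the job is handed in when it is done.

```bash
mkdir -p pics; python3 - <<'E'
from station import ctrl
import cv2,numpy as np
for n in("top","side"):
    im=ctrl.capture(n); cv2.imwrite(f"pics/{n}0.png",im[:,:,::-1]); m=ctrl.camera_model(n)
    print(n,{k:(np.round(v,3).tolist()) for k,v in m.items()})
print(ctrl.get_tcp_pos(),ctrl.get_eef_rot(),ctrl.get_clock(),ctrl.get_grip_width(),ctrl.get_wrist_force())
E
```

```text
top {'fx': 541.951, 'fy': 541.951, 'cx': 287.491, 'cy': 211.053, 'cam_to_world': [[0.022, 0.992, -0.122, 440.954], [-0.999, 0.018, -0.031, -14.824], [-0.028, 0.123, 0.992, 1089.644], [0.0, 0.0, 0.0, 1.0]]}
side {'fx': 408.355, 'fy': 408.355, 'cx': 278.925, 'cy': 208.574, 'cam_to_world': [[0.85, 0.407, -0.335, 297.588], [-0.527, 0.653, -0.544, -403.448], [-0.003, 0.638, 0.77, 647.026], [0.0, 0.0, 0.0, 1.0]]}
[242.11930812 521.35232371 403.90565362] [-1.57237405e+00  2.48448564e-04 -4.34845918e-01] 0.1 85.15275327630924 [-0.18123652 -0.24766361 -0.05149492]
```

View pics/top0.png

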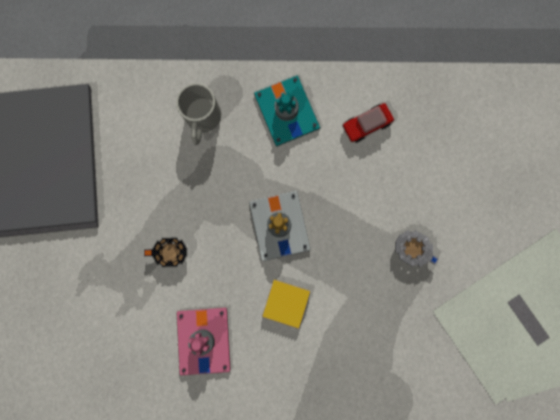

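View pics/side0.png

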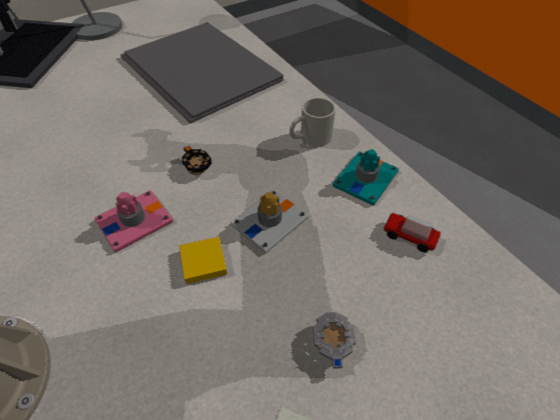

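Seen so far (2 views).
- **Hub candidates:** aluminium base with brass core at top (279,225), turquoise (287,108), pink (203,342). I choose the aluminium one.
- **Plates:** black disc at (170,252) with its orange tab at (149,253), steel separator at (413,249) with its blue tab at (435,260).
- **Bystanders:** mug (198,105), car (369,122), notes (287,305).

Next is a close crop and the measurement.

```bash
cat > h.py <<'E'
import numpy as np,cv2
from station import ctrl
def ray(n,u,v):
    m=ctrl.camera_model(n);T=np.array(m["cam_to_world"])
    return T[:3,3],T[:3,:3]@np.array([(u-m["cx"])/m["fx"],-(v-m["cy"])/m["fy"],-1])
def plane(n,uv,z):
    o,d=ray(n,*uv); return (o+d*(z-o[2])/d[2])[:2]
def proj(n,p):
    m=ctrl.camera_model(n);T=np.array(m["cam_to_world"]);c=T[:3,:3].T@(np.array(p)-T[:3,3])
    return m["cx"]+m["fx"]*c[0]/-c[2], m["cy"]-m["fy"]*c[1]/-c[2]
def masks(im):
    h=cv2.cvtColor(im,cv2.COLOR_RGB2HSV).astype(int);H,S,V=h[...,0],h[...,1],h[...,2]
    return {"orange":(H<13)&(S>190)&(V>150),"blue":(H>105)&(H<130)&(S>140)}
def blobs(im,col,minA=8):
    k=masks(im)[col].astype(np.uint8);n,l,s,c=cv2.connectedComponentsWithStats(k)
    return [(c[i].round(2).tolist(),int(s[i,4])) for i in range(1,n) if s[i,4]>=minA]
E
python3 - <<'E'
from h import *
tiles=[]
for n,cs in(("top",[(279,227),(168,252),(416,250)]),("side",[(271,220),(196,160),(335,340)])):
    im=cv2.imread(f"pics/{n}0.png")[:,:,::-1].copy()
    for c in("orange","blue"): print(n,c,blobs(im,c))
    row=[cv2.resize(im[y-38:y+38,x-38:x+38],None,fx=3.5,fy=3.5,interpolation=cv2.INTER_CUBIC) for x,y in cs]
    tiles.append(np.hstack(row))
cv2.imwrite("pics/crop.png",np.vstack(tiles)[:,:,::-1])
E
```

```text
top orange [([276.41, 88.59], 34), ([281.12, 89.5], 8), ([274.05, 203.16], 63), ([200.51, 317.95], 73)]
top blue [([294.75, 129.31], 111), ([283.99, 247.35], 114), ([433.5, 259.5], 12), ([203.86, 364.79], 121)]
side orange []
side blue [([356.21, 187.47], 89), ([110.88, 228.2], 116), ([252.9, 230.69], 121), ([337.44, 362.21], 39)]
```

View pics/crop.png

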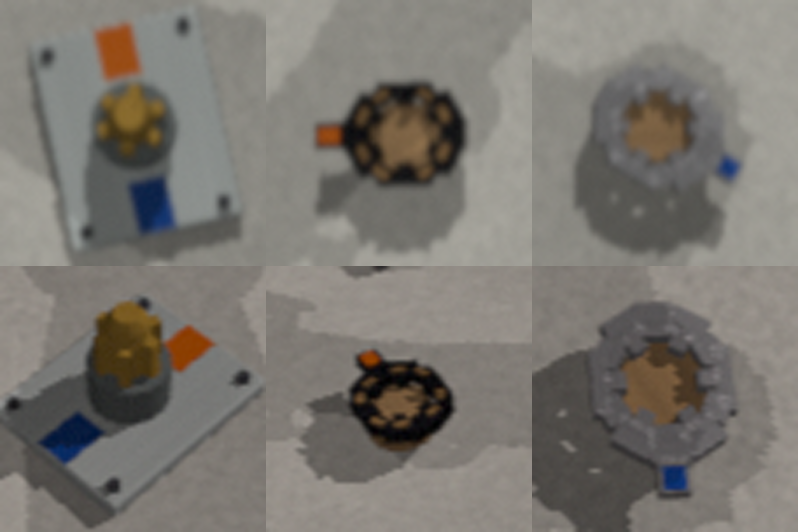

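The crop confirms the choice: the hub has an aluminium base, brass core and an orange and a blue patch, and the plates are right. Now measuring.

```bash
python3 - <<'E'
from h import *
ims={n:cv2.imread(f"pics/{n}0.png")[:,:,::-1].copy() for n in("top","side")}
def col(n,c,uv,r):
    im=ims[n];h=cv2.cvtColor(im,cv2.COLOR_RGB2HSV).astype(int);H,S,V=h[...,0],h[...,1],h[...,2]
    k=((H<14)&(S>150)&(V>110)) if c=="o" else ((H>105)&(H<130)&(S>120))
    yy,xx=np.mgrid[:420,:560];k&=(abs(xx-uv[0])<r)&(abs(yy-uv[1])<r)
    w=k*(S-60.); return np.array([(xx*w).sum()/w.sum(),(yy*w).sum()/w.sum()]),k.sum()
# hub
for n,o,b in(("top",(274,203),(284,247)),("side",(287,206),(253,231))):
    (po,ao),(pb,ab)=col(n,"o",o,11),col(n,"b",b,11)
    O,B=plane(n,po,12),plane(n,pb,12);d=O-B
    print(n,"hub",po,pb,ao,ab,"O",O,"B",B,"c",(O+B)/2,"dist",np.hypot(*d),"yaw",np.degrees(np.arctan2(d[1],d[0])))
# plates
ov=[]
for nm,pt,tab,tc in(("disc",{"top":(170,252),"side":(196,160)},{"top":(149,253),"side":(187,149)},"o"),("sep",{"top":(414,248),"side":(334,335)},{"top":(435,260),"side":(337,362)},"b")):
  for n in("top","side"):
    x,y=pt[n];s=4;R=40
    cr=cv2.resize(ims[n][y-R:y+R,x-R:x+R],None,fx=s,fy=s,interpolation=cv2.INTER_CUBIC)
    k=np.full(cr.shape[:2],cv2.GC_BGD,np.uint8)
    rad=26 if n=="side" and nm=="sep" else 24
    cv2.circle(k,(R*s,R*s),rad*s,cv2.GC_PR_BGD,-1); cv2.circle(k,(R*s,R*s),int(rad*.7*s) if nm=="sep" else 16*s,cv2.GC_PR_FGD,-1);cv2.circle(k,(R*s,R*s),10*s,cv2.GC_FGD,-1)
    cv2.grabCut(cr,k,None,np.zeros((1,65)),np.zeros((1,65)),6,cv2.GC_INIT_WITH_MASK)
    f=((k==1)|(k==3)).astype(np.uint8);f=cv2.morphologyEx(f,cv2.MORPH_OPEN,cv2.getStructuringElement(2,(45,45)))
    c=max(cv2.findContours(f,0,1)[0],key=cv2.contourArea);H=cv2.convexHull(c)[:,0]
    W=np.array([plane(n,((u+.5)/s-.5+x-R,(v+.5)/s-.5+y-R),25) for u,v in H],np.float32)
    (cx,cy),r=cv2.minEnclosingCircle(W);M=cv2.moments(W.reshape(-1,1,2));ce=np.array([M["m10"],M["m01"]])/M["m00"]
    pu,a=col(n,tc,tab[n],8);t=plane(n,pu,28);d=t-ce
    print(nm,n,"circ",cx,cy,r,"centroid",ce,"area-eq r",(M["m00"]/np.pi)**.5,"tab",t,a,"dist",np.hypot(*d),"yaw",np.degrees(np.arctan2(d[1],d[0])))
    cv2.drawContours(cr,[c],-1,(0,255,0),1);ov.append(cr)
cv2.imwrite("pics/ov.png",cv2.resize(np.vstack([np.hstack(ov[:2]),np.hstack(ov[2:])]),(600,600))[:,:,::-1])
E
```

```text
top hub [274.20195874 203.36480065] [284.05333414 247.27516534] 118 127 O [588.68170367  45.77916181] B [500.93183318  23.97448951] c [544.80676843  34.87682566] dist 90.41838035475904 yaw 13.954606967567868
side hub [285.8957059  204.78797903] [252.96492847 230.6584628 ] 94 124 O [591.04441036  46.1459581 ] B [501.86124244  24.55826282] c [546.4528264   35.35211046] dist 91.75873814713223 yaw 13.607292791933567
disc top circ 486.52203369140625 250.57611083984375 34.52659606933594 centroid [486.06495348 250.354923  ] area-eq r 31.77746904685139 tab [484.69395707 292.17129441] 27 dist 41.83884019942168 yaw 91.87783343088125
disc side circ 481.21075439453125 248.42105102539062 42.84246063232422 centroid [485.356243   247.78586772] area-eq r 35.207570043934794 tab [484.77981066 293.95377769] 13 dist 46.171508371588935 yaw 90.71533287984015
sep top circ 503.2835693359375 -229.03076171875 38.44655227661133 centroid [ 504.38152514 -229.47280728] area-eq r 34.54816871485132 tab [ 482.284511   -267.29136995] 14 dist 43.80093282379859 yaw -120.29732381305972
sep side circ 505.6773986816406 -228.70494079589844 38.41957092285156 centroid [ 505.96137792 -228.56315017] area-eq r 35.103702899404084 tab [ 483.32432833 -266.97087721] 42 dist 44.5823901350165 yaw -120.51458293923417
```

View pics/ov.png

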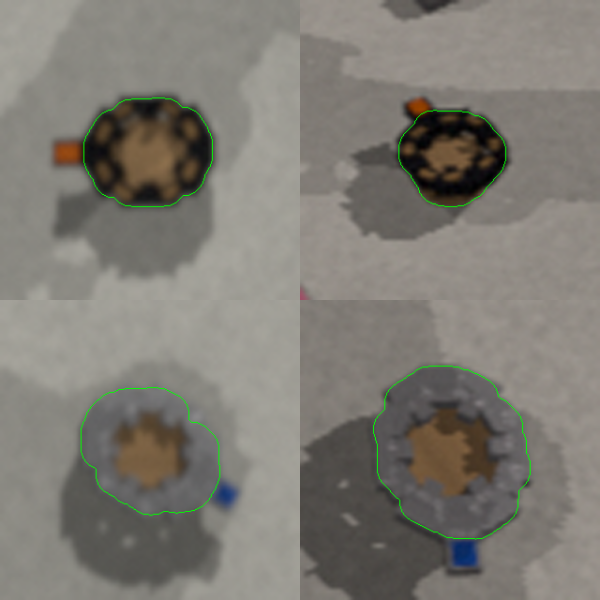

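The disc outline is good (r≈34). The separator's two views agree to 1.5 mm, and the hub's agree to 1.7 mm with a yaw of 13.8°. Next, the rib phase from the ring at z=66 and an IK check.

```bash
cat >> h.py <<'E'
HUB=np.array([545.3,35.1]);HY=13.8
DISC=(486.0,250.2,91.5);SEP=(504.8,-229.2,-120.4)
def ori(yawdeg): 
    return [-np.pi/2,0,np.radians((yawdeg+180)%360-180)]
E
python3 - <<'E'
from h import *
for n in("top","side"):
    im=cv2.imread(f"pics/{n}0.png");S=cv2.cvtColor(im,cv2.COLOR_BGR2HSV)[...,1].astype(np.float32)
    a=np.arange(0,360,5);prof=np.zeros(72)
    for r in(16,17.5,19):
        P=np.array([proj(n,[HUB[0]+r*np.cos(np.radians(t+HY)),HUB[1]+r*np.sin(np.radians(t+HY)),66]) for t in a],np.float32)
        prof+=cv2.remap(S,P[:,:1],P[:,1:],1)[:,0]
    c=(prof*np.exp(-6j*np.radians(a))).sum();print(n,"phase",-np.degrees(np.angle(c))/6*-1*-1,"amp",abs(c)/36,"mean",prof.mean());print(prof.astype(int).tolist())
for nm,(x,y,t) in(("disc",DISC),("sep",SEP)):
    for f in(0,180):
        g=ctrl.solve_ik([x,y,250],ori(t+f));r=[ctrl.solve_ik([*HUB,250],ori(HY+(180 if nm=="sep" else 0)+f+d)) for d in(-30,0,30)]
        print(nm,f,None if g is None else np.round(g,2),[None if q is None else np.round(q[[0,5]],2).tolist() for q in map(lambda v:None if v is None else np.array(v),r)])
E
```

```text
top phase -20.05186909366748 amp 164.03425319451898 mean 229.44456651475696
[78, 46, 39, 43, 70, 136, 215, 274, 302, 297, 262, 190, 101, 52, 41, 50, 87, 161, 255, 327, 365, 387, 396, 363, 276, 160, 86, 69, 103, 189, 318, 424, 470, 469, 427, 321, 189, 119, 98, 136, 234, 369, 456, 486, 469, 429, 351, 228, 120, 76, 99, 166, 263, 341, 381, 382, 369, 328, 247, 147, 74, 49, 44, 62, 103, 200, 282, 334, 327, 296, 231, 150]
side phase -17.856020424968282 amp 65.83681653091693 mean 417.94415961371527
[127, 168, 257, 339, 415, 468, 471, 488, 512, 519, 494, 482, 440, 377, 317, 225, 180, 236, 336, 399, 419, 398, 356, 293, 229, 175, 138, 104, 103, 140, 252, 366, 455, 506, 536, 566, 560, 572, 589, 551, 575, 564, 568, 556, 552, 555, 560, 555, 552, 576, 567, 572, 557, 561, 568, 568, 559, 552, 535, 471, 410, 374, 347, 343, 367, 400, 428, 423, 418, 386, 309, 170]
disc 0 [ 0.33  0.36 -0.29  0.92  0.   -1.27] [[-0.08, 0.2], [-0.08, -0.32], [-0.08, -0.85]]
disc 180 [ 0.33  0.36 -0.29  0.92  0.    1.87] [[-0.08, -2.94], [-0.08, 2.82], [-0.08, 2.29]]
sep 0 [-0.57  0.37 -0.27  0.93  0.    1.53] [[-0.08, -2.94], [-0.08, 2.82], [-0.08, 2.29]]
sep 180 [-0.57  0.37 -0.27  0.93  0.   -1.61] [[-0.08, 0.2], [-0.08, -0.32], [-0.08, -0.85]]
```

The top view shows six clean peaks, so the rib stands at about -20° from the orange mark and the target tab yaw is about -6.2° in world. Now grasp the disc.

```bash
cat >> h.py <<'E'
GP=151.;RIB=HY-20.
def grasp(P,f):
    x,y,t=P;o=ori(t+f)
    ctrl.reach([x,y,240],o)
    ctrl.move_l([x,y,24+GP],speed=80,until_force=10)
    ctrl.move_gripper(50,50)
    print("width",ctrl.get_grip_width(),"tcp",ctrl.get_tcp_pos(),ctrl.get_eef_rot(),"F",ctrl.get_wrist_force())
    ctrl.move_l([x,y,270],speed=120)
def snap(tag,n,c,r=70,s=4):
    im=ctrl.capture(n);cv2.imwrite(f"pics/{tag}_{n}_full.png",im[:,:,::-1]);x,y=map(int,c)
    return cv2.resize(im[max(y-r,0):y+r,x-r:x+r],None,fx=s,fy=s,interpolation=cv2.INTER_CUBIC)
E
python3 - <<'E'
from h import *
grasp(DISC,0)
ctrl.reach([*HUB,270],ori(RIB))
ctrl.move_l([*HUB,95+4+GP],speed=100)
print(ctrl.get_tcp_pos(),ctrl.get_eef_rot(),ctrl.get_wrist_force(),ctrl.get_grip_width(),ctrl.get_clock())
cv2.imwrite("pics/d1.png",np.hstack([snap("d1",n,proj(n,[*HUB,80]),48,4) for n in("top","side")])[:,:,::-1])
E
```

```text
width 57.03126294569595 tcp [486.28223973 250.31264856 175.92088989] [-1.57214346e+00 -3.75623326e-04  1.59697076e+00] F [-0.81272607 -0.49972729  6.7645429 ]
[544.78003408  35.83172065 249.39915549] [-1.57077727  0.00190273 -0.10669727] [-0.29389372 -0.68403541 -1.06810548] 56.97860771734281 6.2167
```

View pics/d1.png

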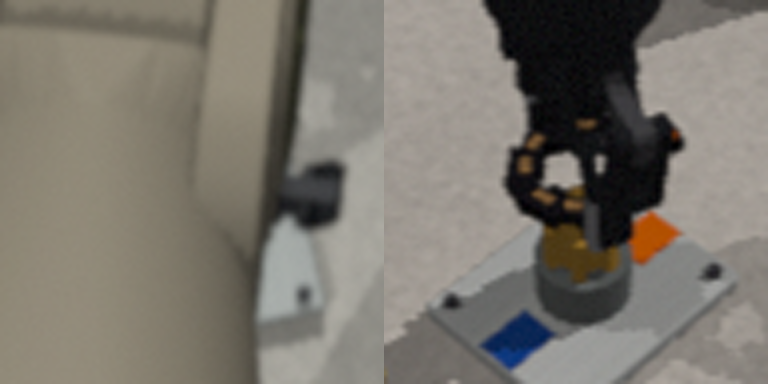

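The side view shows the disc held level above the core. Its tab is at the orange side, and the top view is covered by the arm. Now feel down.

```bash
cat >> h.py <<'E'
def st(m=""): print(m,np.round(ctrl.get_tcp_pos(),2),"yaw %.1f"%np.degrees(ctrl.get_eef_rot()[2]),"F",np.round(ctrl.get_wrist_force(),1),"T",np.round(ctrl.get_wrist_torque(),2),"t %.1f"%ctrl.get_clock())
E
python3 - <<'E'
from h import *
st()
p=np.array([*HUB,0]);p[2]=226
print(ctrl.move_l(p,speed=40,until_force=6));st("226")
p[2]=214
print(ctrl.move_l(p,speed=15,until_force=6));st("down")
E
```

```text
[545.4   35.52 250.32] yaw -6.1 F [ 1.1  0.  -0.4] T [-0.03  0.03  0.04] t 6.3
False
226 [545.35  35.06 225.93] yaw -6.2 F [ 0.8  0.3 -1.4] T [ 0.05 -0.03  0.03] t 7.1
False
down [545.37  35.11 214.07] yaw -6.2 F [ 0.  -0.3 -1.7] T [-0.03 -0.02 -0.03] t 8.0
```

It slid below the rib tops without contact, so the splines are engaged. Continue gently to the seat.

```bash
python3 - <<'E'
from h import *
print(ctrl.move_l([*HUB,200],speed=20,until_force=8));st("200")
print(ctrl.move_l([*HUB,191],speed=10,until_force=6));st("seat")
E
```

```text
False
200 [545.35  35.1  200.04] yaw -6.2 F [ 0.3  0.2 -1.5] T [-0.01  0.02  0.  ] t 8.9
True
seat [545.34  35.11 196.03] yaw -6.2 F [-0.5  0.2  4.3] T [-0.09  0.11 -0.08] t 9.4
```

Contact came at TCP z=196.0, matching home at 195.9. Release, retreat and look.

```bash
python3 - <<'E'
from h import *
ctrl.move_gripper(72);ctrl.move_gripper(85)
st("open");print(ctrl.move_l([*HUB,290],speed=100,until_force=10));st("up")
x,y,t=SEP
ctrl.reach([x,y,290],ori(t+180));st("at sep")
cv2.imwrite("pics/d2.png",np.hstack([snap("d2",n,proj(n,[*HUB,40]),40,4) for n in("top","side")])[:,:,::-1])
E
```

```text
open [544.72  35.15 195.  ] yaw -6.2 F [-0.2 -0.1  0.5] T [-0.03  0.   -0.05] t 10.0
False
up [544.98  35.13 289.28] yaw -6.2 F [-0.  -0.2  0.3] T [-0.06  0.04  0.02] t 11.1
at sep [ 504.81 -228.81  289.66] yaw 59.6 F [-0.4 -0.6 -0.3] T [-0.01 -0.01  0.02] t 12.5
```

View pics/d2.png

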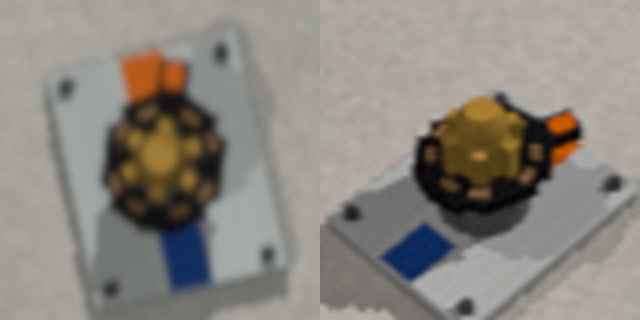

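The disc is flat on the seat with the ribs in its gaps and its tab beside the orange mark at crop (172,75). The pads are now due on the separator.

```bash
python3 - <<'E'
from h import *
grasp(SEP,180);st("lift")
ctrl.reach([*HUB,270],ori(RIB));st("hub")
cv2.imwrite("pics/s1.png",np.hstack([snap("s1",n,proj(n,[*HUB,70]),48,4) for n in("side",)])[:,:,::-1])
print(ctrl.move_l([*HUB,228],speed=60,until_force=6));st("228")
print(ctrl.move_l([*HUB,215],speed=15,until_force=6));st("down")
E
```

```text
width 63.14382913281788 tcp [ 505.06891575 -229.35127334  175.90902161] [-1.57213662e+00  6.11895774e-05  1.04024348e+00] F [-2.20537715  0.66301352  6.08425891]
lift [ 504.43 -228.98  269.14] yaw 59.6 F [ 0.2  0.4 -1.7] T [-0.01  0.    0.05] t 15.2
hub [545.28  34.77 269.66] yaw -6.2 F [-0.8 -0.  -2.1] T [-0.05 -0.04  0.05] t 16.6
False
228 [545.48  35.12 228.17] yaw -6.2 F [ 0.1 -0.  -0.2] T [-0.06  0.    0.  ] t 17.6
False
down [545.34  35.07 215.06] yaw -6.2 F [-0.   0.2 -1.6] T [-0.    0.02  0.01] t 18.6
```

View pics/s1.png

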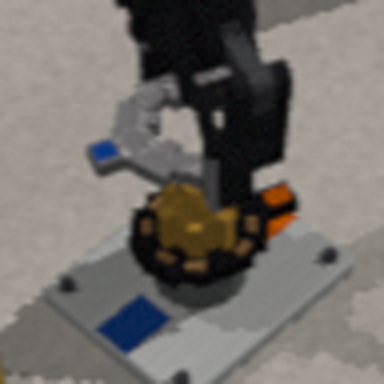

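The separator was held level with its blue tab on the blue side, and it is engaged (underside about 59 mm). Expect contact at TCP z≈203.9.

```bash
python3 - <<'E'
from h import *
print(ctrl.move_l([*HUB,207],speed=20,until_force=8));st("207")
r=ctrl.move_l([*HUB,199],speed=10,until_force=6);print(r);st("seat")
if r and abs(ctrl.get_tcp_pos()[2]-203.9)<1.3:
    ctrl.move_gripper(74);ctrl.move_gripper(85);st("open")
    print(ctrl.move_l([*HUB,290],speed=100,until_force=10))
    ctrl.reach([400,-250,330],ori(RIB));st("clear")
    cv2.imwrite("pics/s2.png",np.hstack([snap("s2",n,proj(n,[*HUB,50]),40,4) for n in("top","side")])[:,:,::-1])
E
```

```text
False
207 [545.23  35.09 206.82] yaw -6.2 F [ 0.7  0.1 -2.1] T [ 0.02 -0.06 -0.06] t 19.1
True
seat [545.4   35.12 203.98] yaw -6.2 F [-0.6 -0.5  5.1] T [ 0.1   0.14 -0.02] t 19.6
open [544.75  35.2  202.84] yaw -6.2 F [ 0.2 -0.4 -0.4] T [-0.04  0.04  0.01] t 20.1
False
clear [ 400.34 -249.51  329.75] yaw -6.2 F [0.2 0.1 0.3] T [ 0.03 -0.02 -0.03] t 22.4
```

View pics/s2.png

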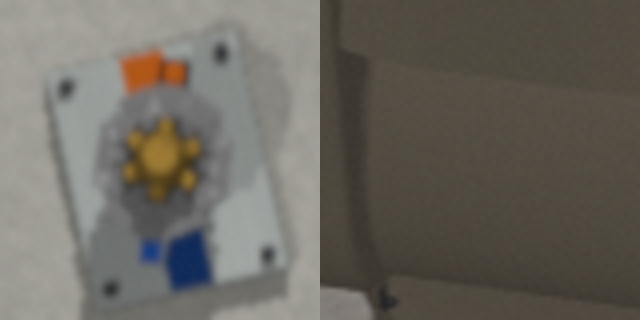

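The top view shows the separator seated with all six ribs in its gaps. Its blue tab is at crop (150,250), opposite the disc's orange tab at (174,72). The arm blocks the side view, but contact came at z=203.98 (expected 203.9) and the gripper is clear, so I am handing in.

```bash
python3 -c "
from h import *
ctrl.job_done();st('done')"
```

```text
the job is handed in; nothing more can be done
the job is handed in; nothing more can be done
```

The clutch is assembled on the aluminium hub and handed in, at about 22 s on the robot's clock. I have no verdict back.

- **Spline angle:** the top picture put the nearest rib at about -20° from the orange mark. I turned both plates to that angle, and each slid past the rib tops with no contact, so no twist search was needed.
- **Disc:** I set it down at about 10 mm/s until the force changed by 6 N. It made contact at TCP z = 196.0 mm, against 195.9 mm expected for home. Both cameras then showed it flat, with its tab beside the orange mark.
- **Separator:** I lowered it the same way. It made contact at 203.98 mm, against 203.9 mm expected. The final top view showed all six ribs in its gaps and its tab on the blue side, opposite the disc's.
- **Forces:** wrist readings printed between moves never exceeded about 7 N. The gripper was clear of everything at the end.

**Checks that failed or disagreed:**
- The arm blocked the side camera in the last picture. The separator's flatness therefore rests on its contact height and the top view only.
- The two cameras' hub positions differed by about 1.7 mm, which is within the calibration.
- I did not re-measure the mug, car or note block afterwards. The arm's path stayed away from them.

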